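# Close and clamp the anaerobic jar

## Task

The culture plates are loaded, so close the anaerobic jar for incubation: pick up its lid, which lies beside it, keep it right way up and seat it level in the jar's mouth, then swing the clamp bar across the lid to its stop in the hook, and screw the handwheel clockwise through a whole turn and on until it stops, so that the lid is firmly clamped. Leave the things around it (sample cup and brown bottle behind the jar, timer at its left) where they stand.

Things in the scene. Friction and masses are not known exactly. Their poses are not given: they have to be found in the camera images.
- jar: Clear jar with four culture plates, 108 mm wide, fixed to the counter; black foot 120 mm, aluminium rim flange 120 mm. Origin: centre of underside, z up. In its frame the clamp bar's hinge post stands at y = -74 mm, the steel hook post at y = +72 mm: 18 mm wide, at x = +14 to +26 mm, up to z = 173 mm, with a lip over the closed bar. It is open to -x, where the bar swings in.
- jar_mouth (a point): Centre of the jar's open mouth at the top of the flange, 95 mm above the counter. The bore is 100 mm wide. The lid's point lid_center comes here when the lid is seated.
- lid: Loose round aluminium lid, 116 mm wide, about 250 g, lying right way up on the counter. Origin: centre of its underside. From below: grey spigot 96 mm wide, 8 mm high, chamfered (2 mm clearance all round in the jar's bore); plate 116 mm wide from z = 8 to 16 mm; central round boss to grip, 38 mm wide, from z = 19 to 40 mm (foot 48 mm wide below).
- lid_center (a point): Point of the lid on its axis, at the underside of the 116 mm plate, 8 mm above the lid's origin.
- clamp_bar (a joint): Angle of the steel clamp bar, rad: 0 = closed across the jar at its stop in the hook (pointing to jar +y); starts open, 2.0 to 2.25. Seen from above it opens counter-clockwise by way of the jar's -x side, closes clockwise. Stiff hinge, stays where left, 4 N at the peg. Bar 26 mm wide, 18 mm thick, underside 145 mm above the counter; screw 74 mm from the hinge, over the lid when closed.
- bar_hinge (a point): Point on the vertical hinge axis of the clamp bar, level with point bar_peg.
- bar_peg (a point): Middle of the upright black peg near the free end of the clamp bar by which it is swung, 160 mm from the hinge: 18 mm wide, from 175 to 215 mm above the counter; this point is at 195 mm.
- handwheel (a joint): Angle of the handwheel, rad: grows clockwise seen from above and screws the spindle down, 6 mm per turn. Starts between 0 and 0.5 (screw up) and stops at 7.2 (the pad touches a seated lid from about 6.2). Turns with a light friction of 3 N at the knob and stays where it is left.
- spindle: The upright screw spindle in the clamp bar, with a round pressure pad 30 mm wide at its lower end. Origin: centre of the pad's underside, 133 mm above the counter with the screw up, 6 mm over the top of a seated lid's boss.
- wheel_hub (a point): Centre of the black handwheel at the top of its hub, on the screw's axis, 196 mm above the counter with the screw up. The wheel is 103 mm wide, its rim 13 mm thick, rim top about 8 mm below this point.
- knob_grip (a point): Middle of the upright black crank knob on the rim of the handwheel, 45 mm from the wheel's axis; 20 mm wide (17 mm at its waist), 43 mm high, from 22 mm below to 21 mm above this point, which is 214 mm above the counter with the screw up. The knob revolves freely on its pin, so it can be held and led round in a circle.
- sample_cup: Loose bystander between jar and incubator: sample cup with red lid, 39 mm wide, 74 mm high. Origin: centre of its underside.
- timer: Loose bystander left of the lid: white kitchen-type timer, 62 x 68 x 22 mm. Origin: centre of its underside.
- stain_bottle: Loose bystander behind the jar: brown bottle with black cap, 52 mm wide, 98 mm high. Origin: centre of its underside.

How it is judged:
By the outcome, as a careful person would: the job done as asked, in the order asked, and still so for the second after the job is handed in, with the robot touching nothing.
It also fails if it takes over 72 s, if anything falls off the work surface, if the arm or the gripper's body presses on something with over 40 N, if the wrist force passes 120 N, or if a joint passes its speed limit or range.

## Robot

A 6-joint arm with a two-finger parallel gripper is mounted at the origin on a cart in front of the work surface, level with it; the furniture and walls round the work are solid. World frame = base frame: x ahead of the robot, y to its left, z up, the work surface at z = 0. Lengths are in mm, angles in rad, forces in N, time in s.
With the tool pointing down it reaches from about 400 to 925 mm from the base axis. Payload 12.5 kg.
Tool frame: the origin (TCP) lies between the finger pads; the fingertips stand env.tip_extent ahead of it and the grasp point (between the pads) lies 11 mm behind it (env.tip_extent is the distance from the TCP to the fingertips, in mm); z points along the fingers, y is the line along which they close (so a half turn about z gives the same grasp; the last joint's range is limited). The gripper opens to 95 mm and grips with 3 to 60 N. Pads are 20 mm wide; open, the fingers measure 119 mm over their backs; the gripper's body (75 mm by 180 mm) begins 59 mm behind the grasp point.
Start: joints at [1.178, 0.491, 1.559, -0, 1.092, -0.106], TCP at [176.785, 599.494, 222.661] pointing down, gripper open.
Joint ranges: [-3.1, 3.1], [-0.84, 2.19], [0.05, 2.79], [-1.13, 4.28], [0.06, 2.93], [-2.69, 2.69]. Speed limits (rad/s): [2.22, 2.22, 2.79, 3.14, 3.14, 3.14].

## Interface

Orientations are given as [roll, pitch, yaw] about the fixed x, y, z axes, in that order (R = Rz(yaw) Ry(pitch) Rx(roll)).
In Python, from cell import env gives the robot as it stands.
- The arm moves only by the tool carry_out, never from a script. Its argument "motion" is a list of rows, each a list of 5 numbers: the shift along the tool's x, y, z in mm, then the turn about the tool's z in degrees, then the closure, from 0 (fully open) to 1 (shut). A call has 1 to 12 rows; each row shifts and turns the commanded pose from where the row before left it, along the tool's axes as they then stand; what a row does not reach is not made up. A row lasts 1/10 s, in which the tool goes at most 50 mm and 8.59 degrees, less where a joint would pass 70% of its speed; a pose out of reach is approached as far as the arm can. A call with a gripper value outside its range is refused whole. The fingers move at their own pace and stop on an object; the grip force is fixed at half the most. Time passes only in rows, so rows that do not move let the fingers close. It gives the time, the measured TCP pose, the force, the opening and the grip force at its end, in the units of the state.
- env.state(): the state, without advancing time (a new reading comes with each control period).
- env.read_camera(name): name is "scene" or "side" or "wrist"; returns a dict with "color" (480x640x3 uint8, red, green, blue), "K" (3x3 intrinsics, pixels), "R" (3x3) and "t" (3): a world point X has camera coordinates R X + t; the wrist camera has in their place "hand_eye" (4x4, takes a point from camera to tool coordinates, whose origin is the TCP and whose axes are the flange's). Camera axes: x right, y down, z forward; pixel columns grow to the right and rows downward; lengths in mm; the calibration is good to about 2 mm. A picture is of the moment at which its call begins: read the wrist's pose just before it. There is no depth.
- env.job_done(): hands the job in; it is judged then, once.
The state is a dict: "t": time; "joints": joint angles; "qvel": joint speeds; "tau": joint torques, N m; "eef_pos": TCP position; "tcp_rot": TCP orientation; "ft_force": force on the tool from outside, world axes, zero at the start; "moment": the same for the moment, N m; "opening": opening from 0.0 (shut) to 1.0 (fully open); "grip_force": force on a finger pad.
Only numpy, scipy, OpenCV 4.12 (cv2) and the standard library are available. Lean on these libraries where they do the work, as an engineer would, in place of code of your own. Each camera call takes 0.05 s, during which the arm holds its last target. There are 200 camera calls.

## Working session

There is one attempt and no reset: what is moved stays moved. The work goes in short steps, Python scripts to look and compute and a tool call to move; the robot and the scene stay as the last step left them, time stands still between calls to the robot, and variables do not carry over. Pictures are saved under pics/ and viewed, at most 10 in all, crops included, and the job is handed in when it is done.

Besides the shell and the picture viewer there is one more tool, called after ">>>" by a JSON object that holds its "method" and its "body", one argument or row to a line. carry_out: Moves the arm, as the interface text tells. Its arguments: {"type":"object","properties":{"motion":{"type":"array"}},"required":["motion"]}

```bash
ls; mkdir -p pics; python3 - <<'E'
from cell import env
import cv2,numpy as np
print(env.tip_extent); s=env.state(); print(s)
for n in ["scene","side"]:
    c=env.read_camera(n); cv2.imwrite(f"pics/{n}0.png",c["color"][:,:,::-1]); print(n,c["K"].tolist(),c["R"].tolist(),c["t"].tolist())
c=env.read_camera("wrist"); print(c["K"].tolist(),c["hand_eye"].tolist()); cv2.imwrite("pics/wrist0.png",c["color"][:,:,::-1])
E
```

```text
pics
8.0
{'t': 0.0, 'joints': array([ 1.17839307e+00,  4.91561185e-01,  1.55945477e+00,  2.34932799e-05,
        1.09172249e+00, -1.05567203e-01]), 'qvel': array([ 0.00094621,  0.00016005,  0.00171001,  0.00069246, -0.00047589,
        0.00045177]), 'tau': array([ 1.82728993e-03, -6.12648010e+01, -2.58179176e+01,  6.93833898e-02,
        4.82627889e-02, -1.06901564e-04]), 'eef_pos': array([176.6841298 , 599.25284275, 222.05891007]), 'tcp_rot': array([-3.14045543e+00, -1.41453793e-04,  2.85474567e+00]), 'ft_force': array([0.01409982, 0.13666486, 0.29229326]), 'moment': array([ 0.01303711,  0.00895792, -0.00767688]), 'grip_force': 0.0, 'opening': 0.9998257613001855}
scene [[471.19228694144584, 0.0, 319.63716255762137], [0.0, 471.19228694144584, 231.14247456235384], [0.0, 0.0, 1.0]] [[0.7147690228369392, -0.6992591796259253, -0.011909815347237005], [-0.5099017203459406, -0.5094051667718621, -0.6931858420758328], [0.47864964178507174, 0.5015406023195026, -0.720660491940562]] [-127.65889175805067, 537.1828224446645, 543.7288947441976]
side [[441.97001775537393, 0.0, 315.4466184035088], [0.0, 441.97001775537393, 241.60890365529787], [0.0, 0.0, 1.0]] [[0.8960579432557287, -0.44393709276344384, 0.00014141094311816897], [-0.2108566996127379, -0.4258807079010589, -0.8798665096854844], [0.3906656045222527, 0.7883815575636168, -0.4752209014098902]] [-286.541112726325, 392.7525126991316, 431.6472167681052]
[[346.838716901531, 0.0, 321.7916213252993], [0.0, 346.838716901531, 240.69154521738042], [0.0, 0.0, 1.0]] [[0.0008861567794948614, -0.9689019271273553, -0.24744346896828173, 68.88683098480838], [0.9999995884743812, 0.0008105052783535672, 0.0004075932539071711, -0.093638931750184], [-0.0001943636515019057, -0.24744372833048045, 0.9689022466341385, -163.19091628873446], [0.0, 0.0, 0.0, 1.0]]
```

View pics/scene0.png

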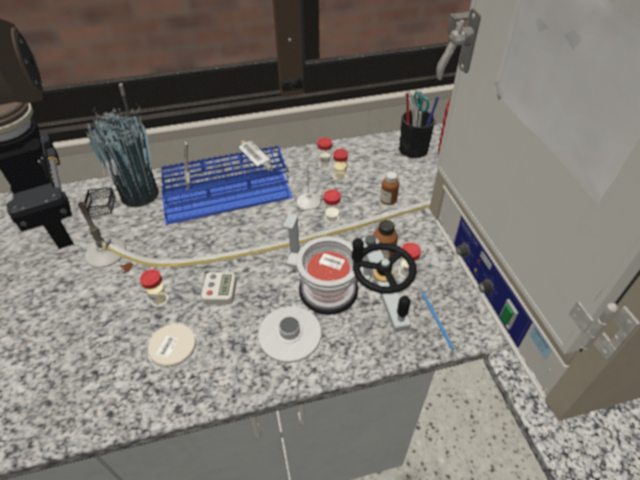

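View pics/side0.png

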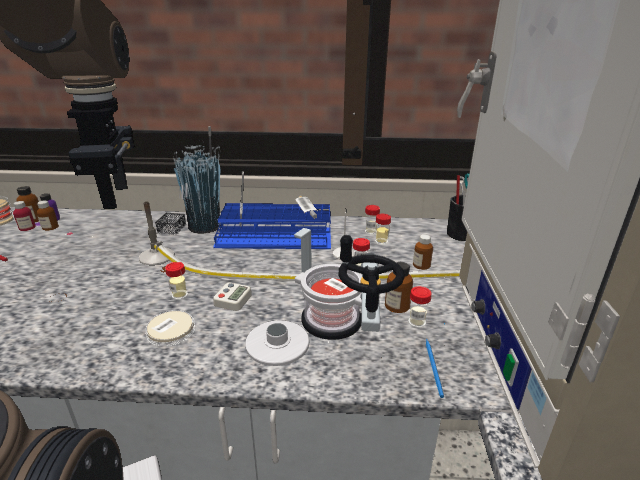

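The scene view shows the lid at about (289,334), the jar mouth at (328,262), the handwheel at (385,268), the peg at (404,306) and the hook at (293,230). In the side view the lid is at (277,340), the jar mouth at (333,282) and the wheel at (371,272). I'll enlarge both.

```bash
python3 - <<'E'
import cv2
a=cv2.imread("pics/scene0.png")[205:355,240:440]; b=cv2.imread("pics/side0.png")[225:375,240:440]
for n,i in(("a",a),("b",b)): cv2.imwrite(f"pics/crop_{n}.png",cv2.resize(i,None,fx=4,fy=4,interpolation=cv2.INTER_CUBIC))
E
```

```text
(no output)
```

View pics/crop_a.png

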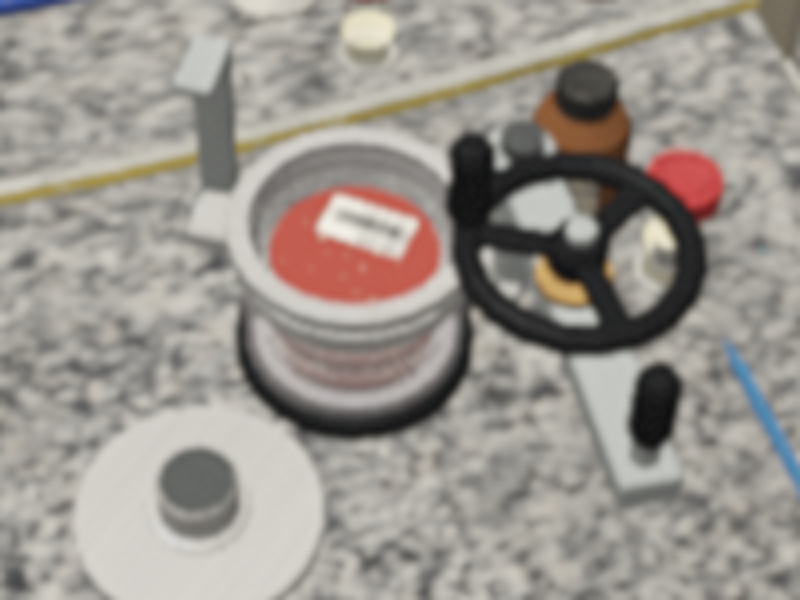

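View pics/crop_b.png

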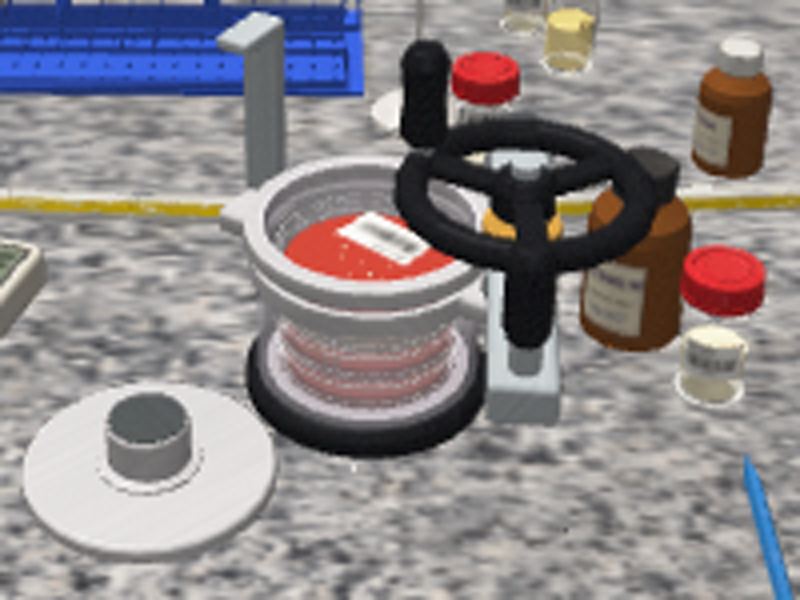

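Scene crop: boss top (198,478), rim centre (350,224), hub (583,228), peg middle (655,407), knob (470,180), hook top (205,65). Side crop: boss top (149,418), rim centre (368,231), hub (527,170), peg middle (528,303), knob (425,93), hook top (250,33).

```bash
cat > h.py <<'E'
import numpy as np,cv2
from cell import env
from scipy.optimize import least_squares
from scipy.spatial.transform import Rotation as Ro
def P(c): return c["K"]@np.c_[c["R"],c["t"]]
def tri(Ps,uv):
    X=cv2.triangulatePoints(Ps[0],Ps[1],*[np.array(u,float).reshape(2,1) for u in uv]).ravel(); return X[:3]/X[3]
def proj(P,X):
    p=P@np.r_[X,1]; return p[:2]/p[2]
def wcam(c,s):
    R=Ro.from_euler('xyz',s["tcp_rot"]).as_matrix(); T=np.eye(4);T[:3,:3]=R;T[:3,3]=s["eef_pos"]
    M=np.linalg.inv(T@c["hand_eye"]); return c["K"]@M[:3]
E
python3 - <<'E'
from h import *
A,B=[P(env.read_camera(n)) for n in("scene","side")]
pts=dict(boss=((198,478),(149,418)),rim=((350,224),(368,231)),hub=((583,228),(527,170)),peg=((655,407),(528,303)),knob=((470,180),(425,93)),hook=((205,65),(250,33)))
for k,(a,b) in pts.items():
    ua=np.array(a)/4+[240,205]; ub=np.array(b)/4+[240,225]
    X=tri((A,B),(ua,ub)); print(k,X.round(1),(proj(A,X)-ua).round(1),(proj(B,X)-ub).round(1))
print(env.state()["t"])
E
```

```text
boss [387.2 290.7  33. ] [-0.1  0.1] [ 0.1 -0.1]
rim [514.9 321.4  77.8] [-0.1  0.1] [ 0.2 -0.1]
hub [513.4 189.6 186.1] [-0.5  0.4] [ 0.6 -0.4]
peg [466.6 115.9 185.4] [-0.6  0.5] [ 0.8 -0.5]
knob [486.2 225.9 208.6] [-0.  0.] [ 0. -0.]
hook [482.1 381.2 165. ] [-0.4  0.3] [ 0.4 -0.3]
0.25
```

```bash
python3 - <<'E'
from h import *
A,B=[P(env.read_camera(n)) for n in("scene","side")]
pts=dict(boss=((198,478),(149,418),40),rim=((350,224),(368,231),95),hub=((583,228),(527,170),196),peg=((655,407),(528,303),195),knob=((470,180),(425,93),214),hook=((205,65),(250,33),173))
for k,(a,b,z) in pts.items():
    r=[]
    for M,u in((A,np.array(a)/4+[240,205]),(B,np.array(b)/4+[240,225])):
        H=M[:,[0,1]]; H=np.c_[H,M[:,2]*z+M[:,3]]; x=np.linalg.solve(H,np.r_[u,1]); r.append((x[:2]/x[2]).round(1))
    print(k,r)
E
```

```text
boss [array([384.7, 287.1]), array([384. , 282.6])]
rim [array([505. , 311.2]), array([501.9, 298.6])]
hub [array([507.6, 184.8]), array([502.6, 175.8])]
peg [array([461.9, 112.5]), array([457.2, 104.5])]
knob [array([482.5, 222.8]), array([481.1, 217.5])]
hook [array([478. , 375.1]), array([474.4, 366.5])]
```

>>> {"method": "carry_out", "body": {
  "motion": [
    [-20,-15,-6,0,0],
    [-32,-25,-6,0,0],
    [-32,-25,-6,0,0],
    [-32,-25,-6,0,0],
    [-32,-25,-6,0,0],
    [-32,-25,-6,0,0],
    [-32,-25,-6,0,0],
    [-32,-25,-6,0,0],
    [-32,-25,-6,0,0],
    [-32,-25,-6,0,0],
    [-32,-25,-6,0,0],
    [-16,-15,-2,0,0]
  ]
}}

```text
t: 1.55
eef_pos: [440.6, 228.1, 291.3]
tcp_rot: [3.141, 0.001, 2.853]
ft_force: [-0.1, 0.5, -0.4]
opening: 1.002
grip_force: 0.0
```

>>> {"method": "carry_out", "body": {
  "motion": [
    [0,0,0,8.2,0],
    [0,0,0,8.2,0],
    [0,0,0,8.2,0],
    [0,0,0,8.2,0],
    [0,0,0,8.2,0],
    [0,0,0,8.2,0],
    [0,0,0,8.2,0],
    [0,0,0,8.2,0],
    [0,0,0,8.0,0],
    [0,0,0,0,0],
    [0,0,0,0,0]
  ]
}}

```text
t: 2.65
eef_pos: [439.0, 230.2, 290.7]
tcp_rot: [3.142, -0.0, 1.574]
ft_force: [-1.2, 0.2, 0.0]
opening: 1.0
grip_force: 0.0
```

```bash
python3 - <<'E'
from h import *
s=env.state(); c=env.read_camera("wrist"); cv2.imwrite("pics/w1.png",c["color"][:,:,::-1]); np.save("w1.npy",wcam(c,s)); print(s["eef_pos"],s["tcp_rot"],s["ft_force"])
E
```

```text
[438.98820079 230.1987522  290.6584838 ] [ 3.14154841e+00 -7.98201048e-05  1.57440945e+00] [-1.19844431  0.19226653  0.03799305]
```

View pics/w1.png

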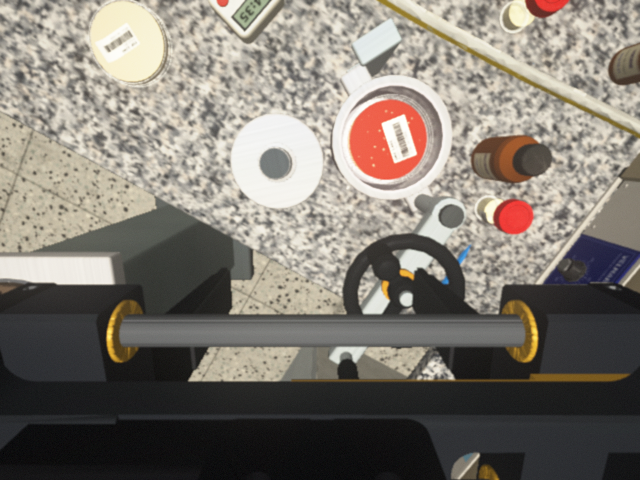

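The wrist view shows the boss top at (276,163), the lid disc with edges 231–323 by 113–208, the rim with outer edges 332–452 by 74–200, the hinge cap at (451,214), the hub at (405,299) and the hook top at (377,43).

```bash
python3 - <<'E'
from h import *
A,B=[P(env.read_camera(n)) for n in("scene","side")]; W=np.load("w1.npy")
def onz(M,u,z):
    x=np.linalg.solve(np.c_[M[:,:2],M[:,2]*z+M[:,3]],np.r_[u,1]); return (x[:2]/x[2]).round(1)
pts=dict(boss=((198,478),(149,418),(276,163),40),rim=((350,224),(368,231),(392,137),95),hub=((583,228),(527,170),(405,299),196),hook=((205,65),(250,33),(377,43),173))
for k,(a,b,w,z) in pts.items():
    ua=np.array(a)/4+[240,205]; ub=np.array(b)/4+[240,225]; U=[ua,ub,w]
    f=lambda X:np.concatenate([proj(M,X)-u for M,u in zip((A,B,W),U)])
    r=least_squares(f,[450,250,100]); print(k,r.x.round(1),r.fun.round(1),onz(W,w,z),"W+A",tri((A,W),(ua,w)).round(1),"W+B",tri((B,W),(ub,w)).round(1))
# circle measurement: edge pixels on plane z
for nm,z,e in(("lid",16,[(231,160),(323,160),(277,113),(277,208)]),("rim",95,[(332,137),(452,137),(392,74),(392,200)]),("bore",95,[(345,137),(441,137),(393,86),(393,188)])):
    q=np.array([onz(W,u,z) for u in e]); print(nm,q.tolist(),cv2.minEnclosingCircle(q.astype(np.float32)))
c=cv2.imread("pics/w1.png")[60:210,225:465]; cv2.imwrite("pics/w1c.png",cv2.resize(c,None,fx=3.33,fy=3.33,interpolation=cv2.INTER_CUBIC))
E
```

```text
boss [385.5 287.   37.3] [ 0.4  0.6 -0.1 -0.5  0.  -0.2] [385.8 286.8] W+A [385.3 287.2  39.3] W+B [385.5 286.7  36.5]
rim [510.7 315.   84.3] [ 0.7  0.9 -0.1 -0.7 -0.  -0.3] [508.7 314.2] W+A [509.3 314.9  88.4] W+B [510.9 314.8  82.7]
hub [507.6 184.1 192.3] [ 0.2  1.8 -0.3 -1.2  0.4 -0.2] [506.3 185.5] W+A [507.1 185.  195.9] W+B [507.7 183.1 190.5]
hook [479.9 378.2 167.5] [-0.2  0.8  0.1 -0.6  0.1 -0. ] [479.  376.7] W+A [479.6 377.2 170.4] W+B [479.9 378.6 166.2]
lid [[327.5, 289.5], [440.6, 290.0], [385.6, 344.3], [382.4, 230.2]] ((384.0, 287.25), 57.07252502441406)
rim [[449.2, 313.9], [568.2, 314.5], [505.6, 371.6], [512.1, 251.6]] ((508.8499755859375, 311.6000061035156), 60.08805465698242)
bore [[462.1, 314.0], [557.3, 314.4], [507.1, 361.1], [512.5, 263.9]] ((509.79998779296875, 312.5), 48.675048828125)
```

View pics/w1c.png

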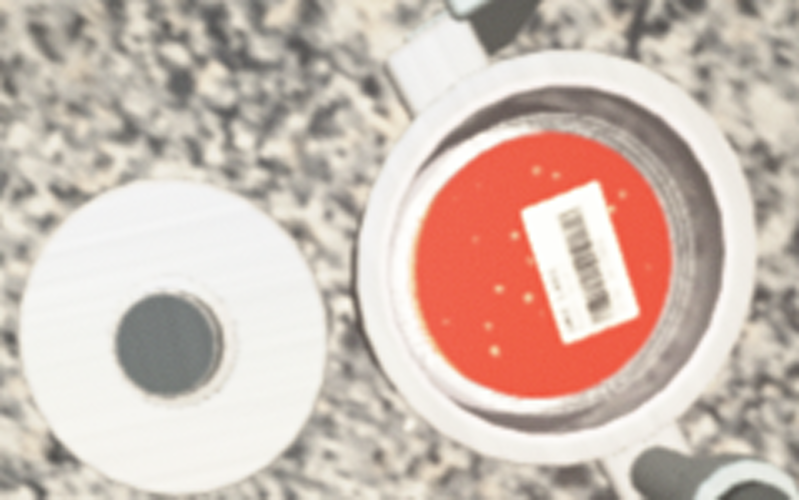

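The crop confirms the lid plate centre near full-image (277.1,161.2), the boss top at (274.8,163.4) and the rim centre at (392.1,137.3). Heights and sizes fit, so I'll hover over the lid and take a second wrist view.

>>> {"method": "carry_out", "body": {
  "motion": [
    [8,-8,20,0,0.2],
    [11,-10,34,0,0.4],
    [11,-10,34,0,0.4],
    [11,-10,34,0,0.4],
    [10,-10,33,0,0.4],
    [6,-6,16,0,0.4],
    [0,0,0,0,0.4],
    [0,0,0,0,0.4]
  ]
}}

```text
t: 3.6
eef_pos: [385.5, 287.4, 120.1]
tcp_rot: [3.141, -0.0, 1.572]
ft_force: [-0.2, -1.0, 0.1]
opening: 0.6
grip_force: 0.0
```

```bash
python3 - <<'E'
from h import *
s=env.state(); c=env.read_camera("wrist"); cv2.imwrite("pics/w2.png",c["color"][:,:,::-1]); np.save("w2.npy",wcam(c,s)); print(s["eef_pos"],s["tcp_rot"],s["opening"])
E
```

```text
[385.46229524 287.36774133 120.05408543] [ 3.14140090e+00 -1.17913743e-04  1.57155452e+00] 0.5995870907508115
```

View pics/w2.png

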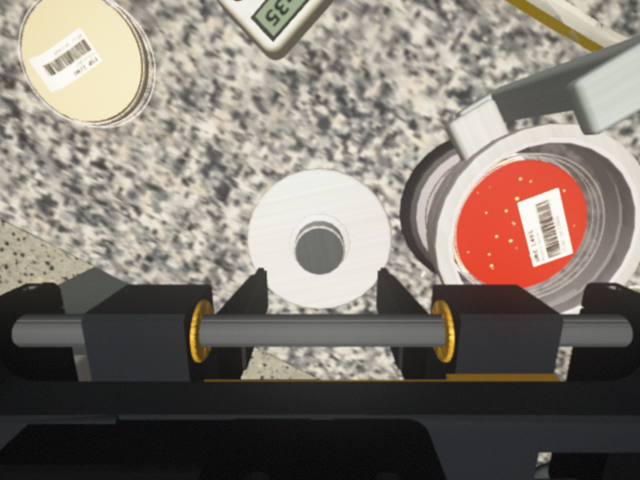

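Here the boss top is at (320,250), centred between the fingers, and the lid disc spans 248–391 by 169–308. The jar rim is partly cut off at the right.

```bash
python3 - <<'E'
from h import *
W=np.load("w1.npy");V=np.load("w2.npy")
print("boss",tri((W,V),((274.8,163.4),(320.5,250))))
def fit(M,ext,z,r):
    l,rt,t,b=ext; a=np.linspace(0,2*np.pi,361)
    def f(p):
        q=M@np.c_[p[0]+p[2]*np.cos(a),p[1]+p[2]*np.sin(a),0*a+z,0*a+1].T; q=q[:2]/q[2]
        return [q[0].min()-l,q[0].max()-rt,q[1].min()-t,q[1].max()-b]
    o=least_squares(f,[450,300,r]); return o.x.round(1),o.fun.round(1)
print("lid w1",fit(W,(231,323.2,114,208.3),16,58)); print("lid w2",fit(V,(248,391,169,308),16,58))
print("boss w1",fit(W,(259.5,290.2,147.7,179.2),40,19),"boss w2",fit(V,(296,345,226,275),40,19))
print("rim w1",fit(W,(332.5,451.7,75,199.6),95,60))
E
```

```text
boss [384.54115967 286.52392409  37.78842704]
lid w1 (array([384.2, 286.5,  56.7]), array([ 0., -0., -0.,  0.]))
lid w2 (array([384.1, 287.2,  56.9]), array([-0.1,  0.1,  0.1, -0.1]))
boss w1 (array([384.5, 286.1,  17.9]), array([-0.,  0.,  0., -0.])) boss w2 (array([385. , 286.7,  18.2]), array([-0.5,  0.5,  0.5, -0.5]))
rim w1 (array([508.8, 311.4,  59.3]), array([-0.1,  0.1,  0.1, -0.1]))
```

>>> {"method": "carry_out", "body": {
  "motion": [
    [-0.5,-1,25,0,0.4],
    [0,0,30,0,0.4],
    [0,0,20,0,0.4],
    [0,0,10,0,0.4],
    [0,0,4,0,0.4],
    [0,0,0,0,1],
    [0,0,0,0,1],
    [0,0,0,0,1],
    [0,0,0,0,1],
    [0,0,0,0,1],
    [0,0,0,0,1]
  ]
}}

```text
t: 4.75
eef_pos: [384.4, 286.9, 31.4]
tcp_rot: [3.14, -0.001, 1.57]
ft_force: [0.2, -0.9, 7.7]
opening: 0.388
grip_force: 30.0
```

>>> {"method": "carry_out", "body": {
  "motion": [
    [0,0,-10,0,1],
    [0,0,-25,0,1],
    [0,0,-35,0,1],
    [0,0,-30,0,1],
    [0,0,-12,0,1],
    [4,20,0,0,1],
    [6,30,0,0,1],
    [6,30,0,0,1],
    [5,25,0,0,1],
    [3.5,19.5,0,0,1],
    [0,0,0,0,1],
    [0,0,0,0,1]
  ]
}}

```text
t: 5.95
eef_pos: [508.0, 310.9, 142.7]
tcp_rot: [-3.141, 0.0, 1.57]
ft_force: [-0.9, 0.1, -2.7]
opening: 0.389
grip_force: 30.0
```

```bash
python3 - <<'E'
from h import *
s=env.state(); print(s["eef_pos"],s["ft_force"])
c=env.read_camera("wrist"); np.save("w3.npy",wcam(c,s)); a=c["color"][:300,160:480,::-1]
d=env.read_camera("side")["color"][200:350,220:440,::-1]
o=np.zeros((600,800,3),np.uint8); 
o[:300,:320]=a; b=cv2.resize(d,(480,327),interpolation=cv2.INTER_CUBIC); o[:327,320:]=b
e=env.read_camera("scene")["color"][200:340,220:440,::-1]; b=cv2.resize(e,(429,273),interpolation=cv2.INTER_CUBIC); o[327:600,371:]=b
cv2.imwrite("pics/c3.png",o); cv2.imwrite("pics/w3.png",c["color"][:,:,::-1])
E
```

```text
[508.02068006 310.90902328 142.72807507] [-0.87043439  0.11332824 -2.71377298]
```

View pics/c3.png

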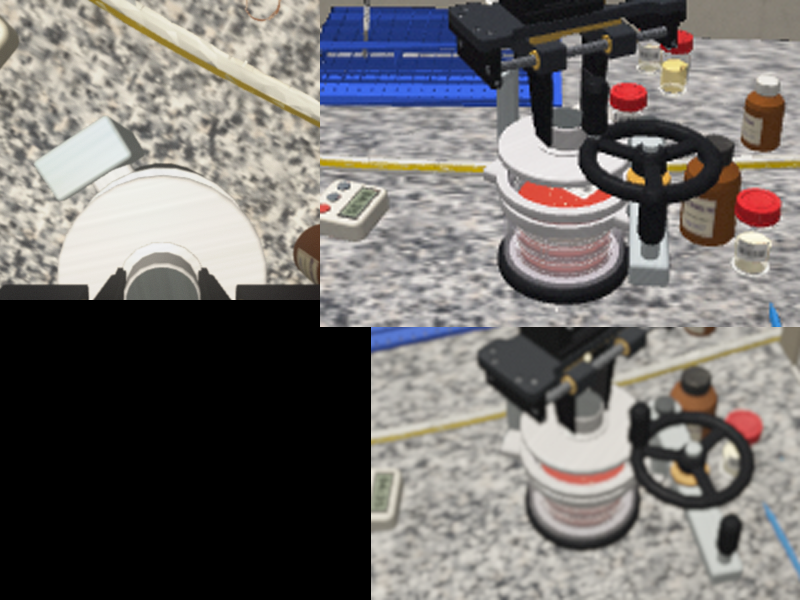

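The lid is held level above the mouth and centred in the side and scene views, and clear of the hook. Now I'll lower it gently.

>>> {"method": "carry_out", "body": {
  "motion": [
    [0.3,0.6,6,0,1],
    [0,0,6,0,1],
    [0,0,3,0,1],
    [0,0,2,0,1],
    [0,0,1.5,0,1],
    [0,0,1.5,0,1],
    [0,0,0,0,1]
  ]
}}

```text
t: 6.8
eef_pos: [509.1, 311.5, 122.5]
tcp_rot: [-3.141, 0.0, 1.57]
ft_force: [-1.2, 0.5, -2.8]
opening: 0.391
grip_force: 30.0
```

>>> {"method": "carry_out", "body": {
  "motion": [
    [0,0,1.5,0,1],
    [0,0,1.2,0,1],
    [0,0,0.8,0,1],
    [0,0,0.5,0,1],
    [0,0,0,0,1]
  ]
}}

```text
t: 7.3
eef_pos: [509.2, 311.5, 118.6]
tcp_rot: [-3.142, -0.0, 1.57]
ft_force: [-0.5, 0.6, -1.6]
opening: 0.392
grip_force: 30.0
```

>>> {"method": "carry_out", "body": {
  "motion": [
    [0,0,0.4,0,1],
    [0,0,0,0,0.4],
    [0,0,0,0,0.35],
    [0,0,0,0,0.35],
    [0,0,-10,0,0.35],
    [0,0,-25,0,0.35],
    [0,0,-40,0,0.35],
    [0,0,-40,0,0.35],
    [0,0,-40,0,0.35],
    [0,0,-20,0,0.35],
    [0,0,0,0,0.35]
  ]
}}

```text
t: 8.4
eef_pos: [509.8, 311.9, 297.3]
tcp_rot: [3.136, -0.003, 1.57]
ft_force: [1.2, 0.6, -0.5]
opening: 0.652
grip_force: 0.0
```

```bash
python3 - <<'E'
from h import *
s=env.state(); print(s["eef_pos"],s["joints"])
c=env.read_camera("wrist"); np.save("w4.npy",wcam(c,s)); cv2.imwrite("pics/w4.png",c["color"][:,:,::-1])
W=np.load("w1.npy")
for z in(160,165,170,175):
    x=np.linalg.solve(np.c_[W[:,:2],W[:,2]*z+W[:,3]],[451,214,1]); print(z,x[:2]/x[2])
E
```

```text
[509.83527939 311.85383099 297.25634503] [4.38439101e-01 3.84528920e-01 1.53119428e+00 7.49301247e-05
 1.21956979e+00 4.38881744e-01]
160 [550.13996391 248.42075491]
165 [548.2507758  249.28625157]
170 [546.36158768 250.15174822]
175 [544.47239957 251.01724488]
```

>>> {"method": "carry_out", "body": {
  "motion": [
    [-20,-5,0,0,0.35],
    [-40,-10,0,0,0.35],
    [-40,-10,0,0,0.35],
    [-40,-10,0,0,0.35],
    [-36,-10,0,0,0.35],
    [-20,-4,0,0,0.35],
    [0,0,0,-8.2,0.35],
    [0,0,0,-8.2,0.35],
    [0,0,0,-8.2,0.35],
    [0,0,0,-8.2,0.35],
    [0,0,0,-8.2,0.35],
    [0,0,0,-8.2,0.35]
  ]
}}

```text
t: 9.65
eef_pos: [459.6, 115.4, 292.1]
tcp_rot: [-3.14, -0.002, 2.435]
ft_force: [-0.9, 0.2, 0.1]
opening: 0.65
grip_force: 0.0
```

>>> {"method": "carry_out", "body": {
  "motion": [
    [0,0,0,-8.2,0.35],
    [0,0,0,-8.2,0.35],
    [0,0,0,-8.2,0.35],
    [0,0,0,-8.2,0.35],
    [0,0,0,-8.2,0.35],
    [0,0,0,-8.2,0.35],
    [0,0,0,-8.2,0.35],
    [0,0,0,-8.2,0.35],
    [0,0,0,-8.2,0.35],
    [0,0,0,-8.2,0.35],
    [0,0,0,-8.2,0.35],
    [0,0,0,-7.3,0.35]
  ]
}}

```text
t: 10.85
eef_pos: [459.5, 115.4, 292.1]
tcp_rot: [3.14, -0.001, -2.147]
ft_force: [0.1, 0.3, 0.1]
opening: 0.651
grip_force: 0.0
```

>>> {"method": "carry_out", "body": {
  "motion": [
    [0,0,0,0,0.35],
    [0,0,0,0,0.35]
  ]
}}

```text
t: 11.05
eef_pos: [459.8, 115.5, 292.6]
tcp_rot: [3.14, -0.001, -2.156]
ft_force: [-0.6, 0.4, -1.1]
opening: 0.649
grip_force: 0.0
```

```bash
python3 - <<'E'
from h import *
s=env.state(); print(s["t"],s["eef_pos"],s["tcp_rot"],s["joints"][5])
c=env.read_camera("wrist"); np.save("w5.npy",wcam(c,s)); cv2.imwrite("pics/w5.png",c["color"][:,:,::-1])
P5=np.load("w5.npy")
for n,X in dict(hub=(507,185.5,196),peg=(460,115,215),hinge=(548,249,165),jar=(509,311.5,95)).items(): print(n,proj(P5,X).round())
E
```

```text
11.05 [459.7617162  115.4640268  292.55514867] [ 3.14048471e+00 -8.00120136e-04 -2.15638707e+00] -2.4495154518511115
hub [321. 342.]
peg [321. 251.]
hinge [322. 395.]
jar [378. 377.]
```

```bash
python3 - <<'E'
from h import *
g=cv2.cvtColor(cv2.imread("pics/w5.png"),cv2.COLOR_BGR2GRAY)
for r in range(200,292,5): print(r,' '.join('%3d'%v for v in g[r,270:372:4]))
E
```

```text
200 140 112  95  84  92 100 110 105 134 133 113 125 145 133 132 123 180 212 214 230 193 185 226 232 221 231
205 235 233 206 110 226 196 184 161 207 142 170 214 223 231 197 223 173 189 199 226 189 151 186 203 224 156
210 224 193 175 149 165 144 218 232 158 144 207 186 212 194 189 188 229 226 233 201 173 224 216 232 227 199
215 155 147 120 199 215 226 179 232 222 232 235 218 206 233 196 171 162 174 212 178 174 140 212 235 201 230
220 174 140 165 224 230 238 199 165 217 146 158 154 161 162 163 166 171 228 225 229 222 231 226 161 126 201
225 206 173 179 224 209 204 224 225 158 235 242 238 244 243 241 240 151 236 204 224 208 157 218 199 172 203
230 207 167 144 150 194 224 227 210 168 236 240  61  57  75 241 240 207 183 187 230 231 228 230 191 215 233
235 203 172 177 220 209 190 164 163 203 231  55  62  60  60  63 241 173 200 203 193 232 242 241 173 205 193
240 184 209 190 207 188 178 214 178 197 176  59  63  62  62  62 241 164 239 217 168 211 204 156 232 225 117
245 140 182 170 157 213 190 165 173 166 111  63  72  78  70  64 225 167 227 231 221 223 198 236 228 149 162
250 172 215 226 188 
[... 251 characters left out ...]
 241 242 242 188 165 197 231 182 211 198 220 174 226
265 228 218 217 206 216 223 201 214 219 209 241 239 243 239 242 243 149 166 170 196 159 159 188 215 184 182
270 190 238 206 198 179 109 153 158 216 200 241 239 243 240 242 243 163 189 188 218 166 207 198 227 189 231
275 214 206 198 207 159 164 218 216 129 192 242 238 243 240 242 243 190 182 156 217 186 147 215 203 222 196
280 191 158 209 164 143 129 189 195 170 134 126  98  81  72  75 121 120 186 162 175 205 219 242 222 167 197
285 197 192 217 219 141 108  95  52  53  58  56  58  61  59  62  59  59  57  57  73 173 174 226 140 222 218
290 213 212 192 207  90  53  55  56  58  65  62  64  65  64  64  66  73  72  67  59  56  75 112 203 225 203
```

Pixel values show the peg top at about (318,246) in the wrist view, which is within 2–3 mm of the predicted spot. I'll descend around it and cage it.

>>> {"method": "carry_out", "body": {
  "motion": [
    [2,-1.5,20,0,0.35],
    [0,0,30,0,0.35],
    [0,0,30,0,0.35],
    [0,0,18,0,0.35],
    [0,0,6,0,0.35],
    [0,0,0,0,0.73],
    [0,0,0,0,0.73],
    [0,0,0,0,0.73],
    [0,0,0,0,0.73]
  ]
}}

```text
t: 12.0
eef_pos: [460.5, 113.1, 190.0]
tcp_rot: [-3.141, 0.001, -2.153]
ft_force: [-0.0, -0.2, -0.0]
opening: 0.37
grip_force: 0.0
```

>>> {"method": "carry_out", "body": {
  "motion": [
    [0,0,0,0,0.73],
    [-0.2,8.4,0,3,0.73],
    [-0.6,14,0,5,0.73],
    [-0.9,16.7,0,6,0.73],
    [-0.9,16.7,0,6,0.73],
    [-0.9,16.7,0,6,0.73],
    [-0.9,16.7,0,6,0.73],
    [-0.9,16.7,0,6,0.73],
    [-0.9,16.7,0,6,0.73],
    [-0.9,16.7,0,6,0.73],
    [-0.9,16.7,0,6,0.73],
    [-0.4,11.2,0,4,0.73]
  ]
}}

```text
t: 13.2
eef_pos: [387.7, 256.3, 189.3]
tcp_rot: [-3.14, -0.001, 3.08]
ft_force: [-1.8, -3.9, 3.1]
opening: 0.27
grip_force: 2.3
```

```bash
cat > r.py <<'E'
from h import *
s=env.state(); H=np.array([548,249]); d=s["eef_pos"][:2]-H
print(s["t"],s["eef_pos"].round(1),s["tcp_rot"].round(3),"R",np.hypot(*d),"ang",np.degrees(np.arctan2(d[1],d[0]))%360,"toolx",np.degrees(s["tcp_rot"][2])%360,s["ft_force"].round(1),s["opening"],s["grip_force"])
E
python3 r.py
```

```text
13.2 [387.7 256.3 189.3] [-3.14e+00 -1.00e-03  3.08e+00] R 160.47157574590565 ang 177.4071240334307 toolx 176.46563311517895 [-1.8 -3.9  3.1] 0.2699342727317005 2.312044646241702
```

>>> {"method": "carry_out", "body": {
  "motion": [
    [-0.6,14,0,5,0.73],
    [-0.9,16.7,0,6,0.73],
    [-0.9,16.7,0,6,0.73],
    [-0.9,16.7,0,6,0.73],
    [-0.9,16.7,0,6,0.73],
    [-0.9,16.7,0,6,0.73],
    [-0.9,16.7,0,6,0.73],
    [-0.6,14,0,5,0.73],
    [-0.2,8.4,0,3,0.73],
    [-0.1,5.6,0,2,0.73],
    [0,0,0,0,0.73]
  ]
}}

```text
t: 14.3
eef_pos: [455.1, 376.9, 189.1]
tcp_rot: [-3.141, -0.0, 2.193]
ft_force: [-0.6, -0.3, -0.6]
opening: 0.272
grip_force: 0.0
```

```bash
python3 r.py
```

```text
14.3 [455.1 376.9 189.1] [-3.141 -0.     2.193] R 158.03464689108776 ang 125.98560493985225 toolx 125.64328709259105 [-0.6 -0.3 -0.6] 0.2715568385778812 0.0
```

Small steps to the stop, watching the force.

>>> {"method": "carry_out", "body": {
  "motion": [
    [0,5,0,2,0.73],
    [0,4,0,1.5,0.73],
    [0,3,0,1,0.73],
    [0,2,0,0,0.73],
    [0,0,0,0,0.73]
  ]
}}

```text
t: 14.8
eef_pos: [466.9, 384.5, 189.2]
tcp_rot: [3.141, -0.0, 2.115]
ft_force: [-2.8, 1.0, -0.9]
opening: 0.272
grip_force: 1.1
```

```bash
python3 r.py
```

```text
14.8 [466.9 384.5 189.2] [ 3.141 -0.     2.115] R 157.956846754212 ang 120.90825650041876 toolx 121.19954851045286 [-2.8  1.  -0.9] 0.27199990344983255 1.0644514692103257
```

>>> {"method": "carry_out", "body": {
  "motion": [
    [0,1.5,0,0,0.73],
    [0,1.5,0,0,0.73],
    [0,1,0,0,0.73],
    [0,0,0,0,0.73]
  ]
}}

```text
t: 15.2
eef_pos: [468.4, 385.6, 189.1]
tcp_rot: [-3.137, -0.0, 2.115]
ft_force: [-13.5, -5.9, 3.7]
opening: 0.271
grip_force: 7.0
```

```bash
python3 r.py
```

```text
15.2 [468.4 385.6 189.1] [-3.137 -0.     2.115] R 158.08808471765727 ang 120.23361020214595 toolx 121.19402582467774 [-13.5  -5.9   3.7] 0.2714692779004533 6.9658430077834055
```

>>> {"method": "carry_out", "body": {
  "motion": [
    [0,-3,0,0,0.73],
    [0,-1,0,0,0.6],
    [0,0,0,0,0.6],
    [0,0,-15,0,0.6],
    [0,0,-35,0,0.6],
    [0,0,-40,0,0.6],
    [-20,8,-20,0,0.6],
    [-30,12,0,0,0.6],
    [-30,12,0,0,0.6],
    [-20,10,0,0,0.6],
    [0,0,0,0,0.6],
    [0,0,0,0,0.6]
  ]
}}

```text
t: 16.4
eef_pos: [554.5, 320.6, 298.8]
tcp_rot: [-3.141, -0.0, 2.114]
ft_force: [0.4, -0.0, -0.4]
opening: 0.402
grip_force: 0.0
```

```bash
python3 r.py; python3 - <<'E'
from h import *
s=env.state(); c=env.read_camera("wrist"); M=wcam(c,s); np.save("w6.npy",M); im=c["color"][:,:,::-1]; cv2.imwrite("pics/w6.png",im)
for n,X in dict(hub=(509,312,196),peg=(464,385,215),knob=(553.5,319.5,235)).items(): print(n,proj(M,X).round())
o=np.zeros((600,800,3),np.uint8); o[:340,:560]=cv2.resize(im[100:270,180:460],None,fx=2,fy=2,interpolation=cv2.INTER_CUBIC)
for n,x,(r,q) in(("scene",60,(210,230)),("side",420,(220,240))):
    a=env.read_camera(n)["color"][:,:,::-1]; cv2.imwrite(f"pics/{n}6.png",a); o[345:600,x-60:x+280]=cv2.resize(a[r:r+128,q:q+170],(340,255),interpolation=cv2.INTER_CUBIC)
cv2.imwrite("pics/c6.png",o)
E
```

```text
16.4 [554.5 320.6 298.8] [-3.141 -0.     2.114] R 71.88594866835125 ang 84.78628269111442 toolx 121.12283875849222 [ 0.4 -0.  -0.4] 0.40179706712011887 0.0
hub [266. 222.]
peg [255. 101.]
knob [319. 257.]
```

View pics/c6.png

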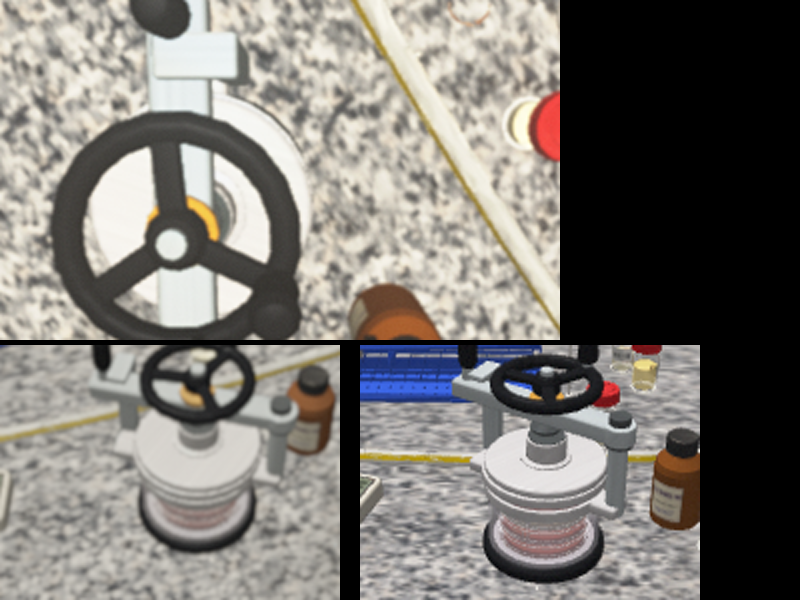

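The montage shows the lid seated level and the bar in its hook. The hub is at (266,222) as predicted, and the knob top at (317,260) is about 2 mm from prediction. Next I'll grip the knob.

>>> {"method": "carry_out", "body": {
  "motion": [
    [-2.4,-2.4,20,0,0.6],
    [0,0,30,0,0.6],
    [0,0,25,0,0.6],
    [0,0,12,0,0.6],
    [0,0,6,0,0.6],
    [0,0,0,0,1],
    [0,0,0,0,1],
    [0,0,0,0,1],
    [0,0,0,0,1]
  ]
}}

```text
t: 17.45
eef_pos: [553.3, 317.1, 207.2]
tcp_rot: [-3.141, -0.0, 2.115]
ft_force: [-5.6, -0.7, 4.3]
opening: 0.192
grip_force: 29.9
```

```bash
cat > circ.py <<'E'
import sys
from h import *
s=env.state(); C=np.array([509,312]); d=s["eef_pos"][:2]-C; a0=np.arctan2(d[1],d[0]); r=np.hypot(*d)
print(s["t"],s["eef_pos"].round(2),s["ft_force"].round(1),"r",r.round(1),"ang",np.degrees(a0).round(1),s["opening"],s["grip_force"])
Y=s["tcp_rot"][2]; R=np.array([[np.cos(Y),np.sin(Y)],[np.sin(Y),-np.cos(Y)]])
st=float(sys.argv[1]); n=int(sys.argv[2]); p=C+45*np.array([np.cos(a0),np.sin(a0)])
for k in range(1,n+1):
    a=a0-np.radians(st*k); q=C+45*np.array([np.cos(a),np.sin(a)]); print((R@(q-p)).round(1).tolist(),end=' '); p=q
E
python3 circ.py 15 24
```

```text
17.45 [553.29 317.12 207.19] [-5.6 -0.7  4.3] r 44.6 ang 6.6 0.19232498457819366 29.92977399026813
[-10.0, -6.2] [-8.0, -8.6] [-5.5, -10.4] [-2.6, -11.4] [0.4, -11.7] [3.4, -11.2] [6.2, -10.0] [8.6, -8.0] [10.4, -5.5] [11.4, -2.6] [11.7, 0.4] [11.2, 3.4] [10.0, 6.2] [8.0, 8.6] [5.5, 10.4] [2.6, 11.4] [-0.4, 11.7] [-3.4, 11.2] [-6.2, 10.0] [-8.6, 8.0] [-10.4, 5.5] [-11.4, 2.6] [-11.7, -0.4] [-11.2, -3.4]
```

>>> {"method": "carry_out", "body": {
  "motion": [
    [-10,-6.2,0.2,0,1],
    [-8,-8.6,0.2,0,1],
    [-5.5,-10.4,0.3,0,1],
    [-2.6,-11.4,0.2,0,1],
    [0.4,-11.7,0.3,0,1],
    [3.4,-11.2,0.2,0,1]
  ]
}}

```text
t: 18.05
eef_pos: [514.9, 267.3, 205.9]
tcp_rot: [3.138, 0.001, 2.114]
ft_force: [4.1, 3.6, 3.6]
opening: 0.194
grip_force: 29.9
```

```bash
python3 circ.py 15 1
```

```text
18.05 [514.9  267.29 205.86] [4.1 3.6 3.6] r 45.1 ang -82.5 0.194074587863979 29.94671277776206
[6.1, -10.1]
```

Forces are small and the radius is right. I'll continue round.

>>> {"method": "carry_out", "body": {
  "motion": [
    [6.2,-10,0.3,0,1],
    [8.6,-8,0.2,0,1],
    [10.4,-5.5,0.3,0,1],
    [11.4,-2.6,0.2,0,1],
    [11.7,0.4,0.3,0,1],
    [11.2,3.4,0.2,0,1],
    [10,6.2,0.3,0,1],
    [8,8.6,0.2,0,1],
    [5.5,10.4,0.3,0,1],
    [2.6,11.4,0.2,0,1],
    [-0.4,11.7,0.3,0,1],
    [-3.4,11.2,0.2,0,1]
  ]
}}

```text
t: 19.25
eef_pos: [503.1, 357.1, 202.7]
tcp_rot: [-3.141, -0.0, 2.116]
ft_force: [-3.8, -0.7, 7.9]
opening: 0.189
grip_force: 30.0
```

```bash
python3 circ.py 15 1
```

```text
19.25 [503.1  357.11 202.66] [-3.8 -0.7  7.9] r 45.5 ang 97.5 0.18920597501305253 29.972739549275502
[-6.1, 10.0]
```

>>> {"method": "carry_out", "body": {
  "motion": [
    [-6.2,10,0.3,0,1],
    [-8.6,8,0.2,0,1],
    [-10.4,5.5,0.3,0,1],
    [-11.4,2.6,0.2,0,1],
    [-11.7,-0.4,0.3,0,1],
    [-11.2,-3.4,0.2,0,1],
    [0,0,0,0,1]
  ]
}}

```text
t: 19.95
eef_pos: [553.3, 316.5, 201.4]
tcp_rot: [3.141, -0.0, 2.114]
ft_force: [-2.5, -1.7, 9.2]
opening: 0.192
grip_force: 30.0
```

```bash
python3 circ.py 6 10
```

```text
19.95 [553.32 316.47 201.37] [-2.5 -1.7  9.2] r 44.5 ang 5.8 0.19183057089033673 30.00048357376727
[-4.1, -2.2] [-3.9, -2.7] [-3.6, -3.1] [-3.3, -3.4] [-2.9, -3.7] [-2.5, -4.0] [-2.0, -4.2] [-1.6, -4.4] [-1.1, -4.6] [-0.6, -4.7]
```

>>> {"method": "carry_out", "body": {
  "motion": [
    [-4.1,-2.2,0.1,0,1],
    [-3.9,-2.7,0.1,0,1],
    [-3.6,-3.1,0.1,0,1],
    [-3.3,-3.4,0.1,0,1],
    [0,0,0,0,1]
  ]
}}

```text
t: 20.45
eef_pos: [551.5, 298.9, 201.3]
tcp_rot: [3.139, -0.0, 2.115]
ft_force: [-0.4, 3.2, 9.9]
opening: 0.188
grip_force: 30.0
```

>>> {"method": "carry_out", "body": {
  "motion": [
    [-2.9,-3.7,0.1,0,1],
    [-2.5,-4,0.1,0,1],
    [0,0,0,0,1]
  ]
}}

```text
t: 20.75
eef_pos: [549.7, 293.3, 201.6]
tcp_rot: [3.131, -0.002, 2.114]
ft_force: [9.2, 20.1, 3.7]
opening: 0.191
grip_force: 30.0
```

```bash
python3 circ.py 4 8
```

```text
20.75 [549.66 293.25 201.59] [ 9.2 20.1  3.7] r 44.8 ang -24.8 0.19130922267948966 30.006792416679673
[-1.7, -2.7] [-1.5, -2.8] [-1.3, -2.9] [-1.1, -2.9] [-0.9, -3.0] [-0.7, -3.1] [-0.4, -3.1] [-0.2, -3.1]
```

>>> {"method": "carry_out", "body": {
  "motion": [
    [-1.5,-2.8,0,0,1],
    [0,0,0,0,1],
    [0,0,0,0,1]
  ]
}}

```text
t: 21.05
eef_pos: [549.4, 291.9, 201.9]
tcp_rot: [3.127, -0.002, 2.115]
ft_force: [15.8, 28.1, 0.5]
opening: 0.193
grip_force: 29.9
```

```bash
python3 circ.py 4 1
```

```text
21.05 [549.4  291.93 201.86] [15.8 28.1  0.5] r 45.1 ang -26.4 0.19316012512872546 29.853432561405384
[-1.6, -2.7]
```

>>> {"method": "carry_out", "body": {
  "motion": [
    [-1.3,-2.9,0,0,1],
    [-0.5,-1,0,0,1],
    [0,0,0,0,1],
    [0,0,0,0,1]
  ]
}}

```text
t: 21.45
eef_pos: [549.6, 289.2, 202.3]
tcp_rot: [3.12, -0.001, 2.114]
ft_force: [28.3, 34.1, -3.8]
opening: 0.194
grip_force: 29.7
```

```bash
python3 circ.py 4 1;python3 - <<'E'
from h import *
for n in("scene","side"):
    a=env.read_camera(n)["color"][:,:,::-1]; cv2.imwrite(f"pics/{n}7.png",a)
E
```

```text
21.45 [549.64 289.19 202.34] [28.3 34.1 -3.8] r 46.6 ang -29.3 0.19385588880049742 29.693911643480533
[-1.5, -2.8]
```

>>> {"method": "carry_out", "body": {
  "motion": [
    [1,2,0,0,1],
    [1,2,0,0,1],
    [0,0,0,0,1]
  ]
}}

```text
t: 21.85
eef_pos: [550.5, 290.6, 202.1]
tcp_rot: [3.127, 0.001, 2.115]
ft_force: [20.5, 18.0, 3.6]
opening: 0.191
grip_force: 29.8
```

```bash
python3 circ.py 4 1
```

```text
21.85 [550.47 290.61 202.08] [20.5 18.   3.6] r 46.7 ang -27.3 0.19102970903647049 29.755990086559905
[-1.5, -2.7]
```

>>> {"method": "carry_out", "body": {
  "motion": [
    [0.5,3,0,0,1],
    [0,0,0,0,1],
    [0,0,0,0,0.6],
    [0,0,0,0,0.6],
    [0,0,0,0,0.6],
    [0,0,-10,0,0.6],
    [0,0,-30,0,0.6],
    [0,0,-40,0,0.6],
    [0,0,-20,0,0.6],
    [0,0,0,0,0.6],
    [0,0,0,0,0.6]
  ]
}}

```text
t: 22.95
eef_pos: [548.1, 289.3, 299.7]
tcp_rot: [-3.141, -0.0, 2.115]
ft_force: [0.1, 0.6, -0.0]
opening: 0.403
grip_force: 0.0
```

```bash
python3 circ.py 4 1;python3 - <<'E'
from h import *
s=env.state(); c=env.read_camera("wrist"); M=wcam(c,s); im=c["color"][:,:,::-1]; cv2.imwrite("pics/w8.png",im)
for a in(7.2,-15,-20,-25,-30): print(a,proj(M,(509+45*np.cos(np.radians(a)),312+45*np.sin(np.radians(a)),228)).round())
print("hub",proj(M,(509,312,189)).round())
o=np.zeros((600,800,3),np.uint8); o[:400,:640]=cv2.resize(im[90:290,160:480],None,fx=2,fy=2,interpolation=cv2.INTER_CUBIC)
for n,x,(r,q) in(("scene",0,(200,200)),("side",405,(190,180))):
    a=env.read_camera(n)["color"][:,:,::-1]; o[402:600,x:x+395]=cv2.resize(a[r:r+120,q:q+239],(395,198),interpolation=cv2.INTER_CUBIC)
cv2.imwrite("pics/c8.png",o)
E
```

```text
22.95 [548.08 289.26 299.66] [ 0.1  0.6 -0. ] r 45.2 ang -30.2 0.4027027389677918 0.0
[-1.4, -2.8] 7.2 [350. 223.]
-15 [335. 243.]
-20 [331. 247.]
-25 [326. 250.]
-30 [321. 253.]
hub [294. 191.]
```

View pics/c8.png

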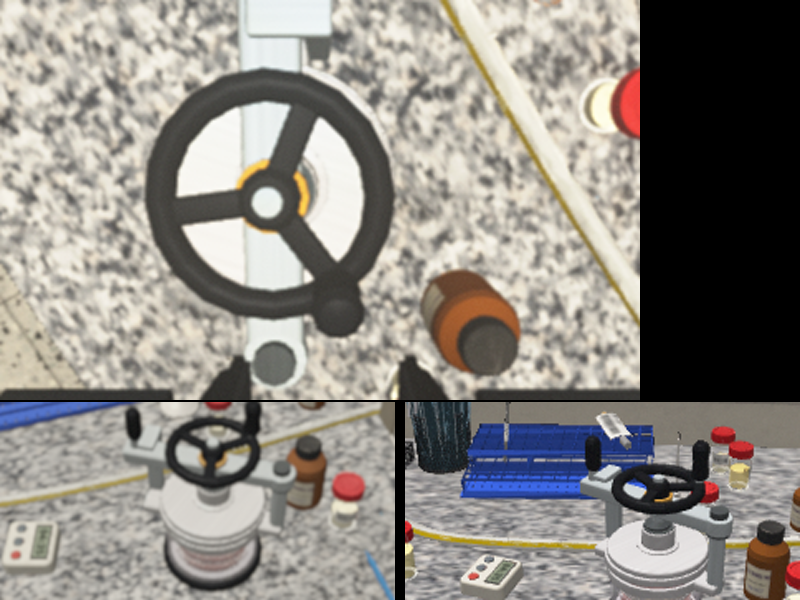

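The last picture shows the lid level, the bar in the hook and the knob at (329,245), about 388° from its start. That matches the hard stop I felt. The bottle, cup and timer are standing as before, and the gripper is clear.

```bash
python3 -c "
from cell import env
print(env.job_done())"
```

```text
the job is handed in; nothing more can be done
None
```

The lid is seated in the jar, the clamp bar is at its stop in the hook, and the handwheel is screwed about 388° clockwise to what felt like its hard stop; the job was handed in at about 23 s of the 72 s, but it returned no verdict.

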